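# Refit the burr ring of the coffee grinder

## Robot

A 6-joint arm with a two-finger parallel gripper is mounted at the origin on a cart in front of the work surface, level with it; the furniture and walls round the work are solid. World frame = base frame: x ahead of the robot, y to its left, z up, the work surface at z = 0. Lengths are in mm, angles in rad, forces in N, time in s.
With the tool pointing down it reaches from about 300 to 775 mm from the base axis. Payload 14.6 kg.
Tool frame: the origin (TCP) lies midway between the tips of the shut fingers; the grasp point (between the pads) lies 19 mm behind it; z points along the fingers, y is the direction in which the jaws open and shut (so a half turn about z gives the same grasp; the last joint's range is limited). The gripper opens to 94 mm and grips with 3 to 60 N. Pads are 16 mm wide; open, the fingers measure 119 mm over their backs; the gripper's body (75 mm by 177 mm) begins 78 mm behind the grasp point.
Start: joints at [-1.213, 0.3, 1.521, -0, 1.321, -0.067], TCP at [226.668, -501.11, 205.446] pointing down, gripper open.
Joint ranges: [-3.03, 3.03], [-0.79, 2.21], [0.23, 2.52], [-1.04, 4.18], [0, 3.07], [-2.55, 2.55]. Speed limits (rad/s): [2.22, 2.22, 2.57, 3.14, 3.14, 3.14].

## Interface

Orientations are given as [roll, pitch, yaw] about the fixed x, y, z axes, in that order (R = Rz(yaw) Ry(pitch) Rx(roll)).
In Python, from cell import manip gives the robot as it stands.
- The arm moves only by the tool play_rows, never from a script. Its argument "commands" is a list of rows, each an object of numbers: "x", "y", "z": the shift along the tool's x, y, z in m; "wx", "wy", "wz": the turn, a rotation vector about the tool's x, y, z in degrees; "grip": the opening, from 0 (shut) to 1 (fully open). In form: [{"x": .., "y": .., "z": .., "wx": .., "wy": .., "wz": .., "grip": ..}, ...]. A call has 1 to 20 rows; each row shifts and turns the commanded pose from where the row before left it, along the tool's axes as they then stand; what a row does not reach is not made up. A row lasts 1/8 s, in which the tool goes at most 62.5 mm and 10.7 degrees, less where a joint would pass 70% of its speed; a pose out of reach is approached as far as the arm can. A call is refused whole if a number of a shift passes 0.0625 or a number of a turn 10.7, either way. A call with a gripper value outside its range is refused whole. The fingers move at their own pace and stop on an object; "squeeze" is the grip in N (left out, the last holds). Time passes only in rows, so rows that do not move let the fingers close. It gives the time, the measured TCP pose, the force and the opening at its end, in the units of the state.
- manip.read_state(): the state, without advancing time (a new reading comes with each control period).
- manip.camera(name): name is "side" or "top"; returns (picture, depth): 400x640x3 uint8, red, green, blue; 400x640 float32, mm along the optical axis (not along the pixel's ray), 0 where there is no reading.
- manip.camera_info(name): a dict with "intrinsics" (3x3 intrinsics, pixels), "camera_from_world" (4x4, takes a point from world to camera coordinates). Camera axes: x right, y up, looking along -z (the intrinsics and any distortion apply to the point x, -y, -z); pixel columns grow to the right and rows downward; lengths in mm; the calibration is good to about 2 mm. A picture is of the moment at which its call begins. camera_info takes no time and is no camera call.
- manip.sign_off(): hands the job in, once; it reports no verdict.
The state is a dict: "clock": time; "joints": joint angles; "qd": joint speeds; "effort": joint torques, N m; "eef_pos": TCP position; "eef_rot": TCP orientation; "wrist_force": force on the tool from outside, world axes, zero at the start; "moment": the same for the moment, N m; "finger_gap": finger opening in mm.
Only numpy, scipy, OpenCV 4.12 (cv2) and the standard library are available. Lean on these libraries where they do the work, as an engineer would, in place of code of your own. Each camera call takes 0.05 s, during which the arm holds its last target.

## Task

The coffee grinder has been cleaned and its black burr ring is back in the open top, but it was dropped in turned and stands proud on the locating pin. With a fingertip push the ring round by one of its upright lugs until its notch meets the pin, press it down fully home so that it lies flush with the steel collar, and then push the small steel swing catch all the way round over the ring's edge so that it stays down. Do not lift the ring or force it hard down on the pin, and leave the hopper, the brush and the mug standing or lying where they are.

Things in the scene. Friction and masses are not known exactly. Their poses are not given: they have to be found in the camera images.
- grinder: Coffee grinder, hopper off, fixed: 190 x 156 mm, flat steel top (the deck) 190 mm above the counter. Origin: on the counter under the burr chamber's axis, the middle of the deck; -x is its front (drawer, dial), z up. A steel collar, inside diameter 109, outside 120, 9 mm high, stands on the deck, with a 16 mm window at the front where the pin stands; a rib on the deck outside it points at the pin.
- chamber_axis (a point): Point on the upright axis about which the ring turns, level with the top of the collar (9 mm above the deck). The seated ring has its top face at this height, the ring as it stands at the start 8.5 mm higher.
- locating_pin: Upright steel pin, 9 mm across with a domed top, 8 mm high, fixed on the deck inside the window of the collar, 46 mm from the chamber axis towards the grinder's front (-x). Origin: the pin's foot, on the deck.
- pin_top (a point): Top of the pin's dome.
- burr_ring: Black ring, outer diameter 98, bore 40, 9 mm thick. Origin: on the chamber axis at its underside, z up. Notch (12.5 mm wide, 9 deep) in the rim on its own -x side; lugs on its own +y and -y sides. Turns either way endlessly (2 N at a lug), stays where left. Lined up when its axes point as the grinder's: 1.75 mm play each side of the pin, the dome guides the last 2 mm. At first 0.6 to 3.14 rad off.
- ring_seat (a joint): How far the ring has gone down, m: 0 at the start (standing just over the pin, top face 17.5 mm above the deck), 0.0085 seated flush with the collar, negative if lifted. The ring stays level wherever it is pressed. A rubber seal holds it at any height: about 5 N pushes it down, it does not fall by itself, and the pin blocks it unless the notch is over the pin.
- ring_notch (a point): Point in the ring's notch where the pin belongs, 46 mm from the axis (the rim is at 49), at the height of the ring's top face.
- lug_a (a point): Lug on the ring's own +y side: upright block 21 mm long along the radius (24 to 45 mm from the axis), 8 mm thick, rising 16 mm above the ring's top face. The point is in its middle, 8 mm above that face.
- lug_b (a point): The same lug on the ring's own -y side.
- catch (a joint): Swing catch on an upright pivot behind and left of the collar: near 0 open (at the start; clear of the collar), 1.571 fully over (end stop), pointing at the chamber axis, nose 11 mm over the ring's rim. Grows clockwise seen from above; stays where left (1.2 N at the tab). Arm 38 x 12 mm, 10.5 to 15.5 mm above the deck: it meets the ring's side and cannot pass unless the ring is seated.
- catch_tab (a point): Middle of the upright thumb tab of the catch, 26 mm from the pivot: 14 mm long along the arm, 5 mm thick, its top 34.5 mm above the deck, the arm's top 15.5 mm above the deck. The point is 24.5 mm above the deck.
- catch_pivot (a point): Pivot of the catch, at its top, 18 mm above the deck, 76 mm from the chamber axis.
- hopper: Clear bean hopper with a black lid, taken off the grinder, 134 mm across, 149 mm high, standing loose on the counter to the left of it. Origin: middle of its underside. Leave it.
- brush: Small cleaning brush with a black handle, 150 mm long, lying loose on the counter at the front left. Origin: under its middle. Leave it.
- mug: Blue-grey mug, 85 x 117 x 96 mm, standing loose at the front left. Origin: middle of its underside. Leave it.

How it is judged (in metres and radians):
On the way, in this order (a step that is already met when the one before it is completed fails the run):
1. the ring is seated on the pin, flush with the collar, the catch not yet over it (value of joint ring_seat above 0.0072 m and horizontal distance between ring_notch and locating_pin below 0.005 m), for 0.1 s.
2. the catch is over the ring's edge (value of joint catch above 1.3 rad), for 0.1 s.
At the end, for the whole second after the job is handed in: The ring is down within 1.3 mm of fully home (flush with the collar) with its notch within 5 mm of the pin's axis and at rest, the catch is turned over its edge (1.3 rad or more of 1.57), and the hopper and the mug stand upright (all of step 1 and value of joint catch above 1.3 rad and angular speed of burr_ring below 0.05 rad/s and angle between each of hopper, mug's own z axis and vertical below 0.1 rad); the robot touches nothing.
It fails at once if the burr ring is lifted (raised more than 5 mm above where it stood) (value of joint ring_seat below -0.005 m).
It fails at once if the ring is forced on the pin (more than 30 N between them) (contact force between burr_ring and locating_pin above 30 N).
It fails at once if the hopper is moved by more than 25 mm (distance of hopper from where it was at the start of the episode above 0.025 m).
It fails at once if the brush is moved by more than 25 mm (distance of brush from where it was at the start of the episode above 0.025 m).
It fails at once if the mug is moved by more than 25 mm (distance of mug from where it was at the start of the episode above 0.025 m).
It also fails if it takes over 45 s, if anything falls off the work surface, if the arm or the gripper's body presses on something with over 40 N, if the wrist force passes 120 N, or if a joint passes its speed limit or range.

## Working session

There is one attempt and no reset: what is moved stays moved. The work goes in short steps, Python scripts to look and compute and a tool call to move; the robot and the scene stay as the last step left them, time stands still between calls to the robot, and variables do not carry over. Pictures are saved under pics/ and viewed, and the job is handed in when it is done.

Besides the shell and the picture viewer there is one more tool, called after "Emit:" as name(argument=value, ...), one argument or row to a line, values as JSON. play_rows: Moves the arm, as the interface text tells. Its arguments: {"type":"object","properties":{"commands":{"type":"array"},"squeeze":{"type":"number"}},"required":["commands"]}

```bash
mkdir -p pics; ls; cat > h.py <<'E'
import numpy as np, cv2
from cell import manip
def snap(n,tag):
    im,d=manip.camera(n); np.savez(f'pics/{tag}.npz',im=im,d=d)
    cv2.imwrite(f'pics/{tag}.png',im[:,:,::-1]); return im,d
def info(n):
    i=manip.camera_info(n); return np.array(i['intrinsics']),np.array(i['camera_from_world'])
def unproj(n,u,v,dep):
    K,T=info(n); x=(u-K[0,2])/K[0,0]*dep; y=(v-K[1,2])/K[1,1]*dep
    c=np.stack([x,-y,-dep,np.ones_like(dep)],-1); return (c@np.linalg.inv(T).T)[...,:3]
def proj(n,P):
    K,T=info(n); P=np.atleast_2d(P); c=np.c_[P,np.ones(len(P))]@T.T
    x,y,z=c[:,0],-c[:,1],-c[:,2]
    return np.c_[K[0,0]*x/z+K[0,2],K[1,1]*y/z+K[1,2]]
def rayz(n,u,v,z):
    K,T=info(n); Ti=np.linalg.inv(T); d=np.array([(u-K[0,2])/K[0,0],-(v-K[1,2])/K[1,1],-1.]); d=Ti[:3,:3]@d; o=Ti[:3,3]
    return o+d*(z-o[2])/d[2]
E
python3 - <<'E'
from h import *
for n in ('side','top'):
    snap(n,n+'0'); i=manip.camera_info(n); print(i)
print(manip.read_state())
E
```

```text
pics
{'intrinsics': array([[397.34343575,   0.        , 321.84956689],
       [  0.        , 397.34343575, 195.11190498],
       [  0.        ,   0.        ,   1.        ]]), 'camera_from_world': array([[-9.54202838e-01, -2.98170922e-01,  2.43114091e-02,
         5.27149549e+02],
       [ 1.73776761e-01, -4.86296442e-01,  8.56339540e-01,
        -1.08339905e+02],
       [-2.43512998e-01,  8.21346378e-01,  5.15840622e-01,
        -1.00097924e+03],
       [ 0.00000000e+00,  0.00000000e+00,  0.00000000e+00,
         1.00000000e+00]])}
{'intrinsics': array([[389.05863549,   0.        , 325.05694794],
       [  0.        , 389.05863549, 203.17418928],
       [  0.        ,   0.        ,   1.        ]]), 'camera_from_world': array([[ 2.53441530e-03, -9.99901595e-01, -1.37977396e-02,
         2.06365753e+02],
       [ 9.98776468e-01,  1.84963873e-03,  4.94180687e-02,
        -4.89988578e+02],
       [-4.93876849e-02, -1.39061036e-02,  9.98682871e-01,
        -1.07227164e+03],
       [ 0.00000000e+00,  0.00000000e+00,  0.00000000e+00,
         1.00000000e+00]])}
{'clock': 0.1, 'joints': array([-1.21261398e+00,  3.00413299e-01,  1.52151875e+00, -1.05871933e-05,
        1.32066724e+00, -6.65507713e-02]), 'qd': array([ 1.24382460e-03, -1.04913479e-04, -9.25838521e-04, -2.36452528e-04,
       -1.51407040e-03,  1.64217869e-05]), 'effort': array([ 4.57002234e-04, -5.32645333e+01, -3.53283656e+01,  7.09144771e-02,
        2.34898890e-02, -7.26737676e-05]), 'eef_pos': array([ 226.58227608, -500.90960262,  204.94439319]), 'eef_rot': array([-3.14058757e+00, -5.67104001e-05,  4.24735719e-01]), 'wrist_force': array([-1.34423947,  0.18015624, -0.11659187]), 'moment': array([-0.04125245, -0.05524391,  0.03816612]), 'finger_gap': 93.76134978476381}
```

View pics/side0.png

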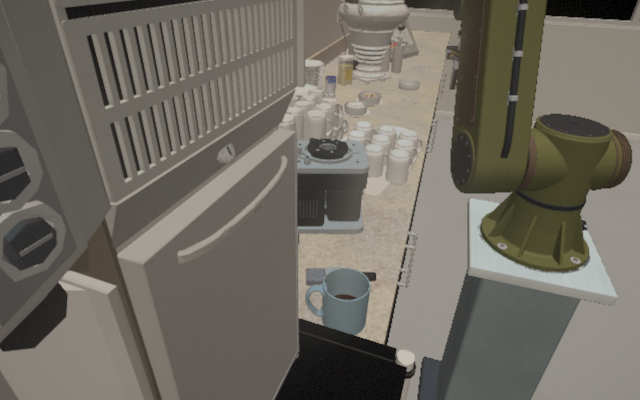

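View pics/top0.png

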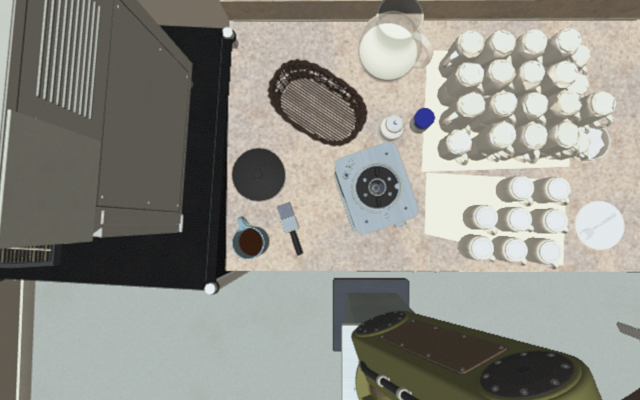

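```bash
python3 - <<'E'
from h import *
for n,(x0,x1,y0,y1) in {'top':(240,400,130,260),'side':(190,350,130,250)}.items():
    im=np.load(f'pics/{n}0.npz')['im'][y0:y1,x0:x1]
    cv2.imwrite(f'pics/{n}0z.png',cv2.resize(im[:,:,::-1],None,fx=4.5,fy=4.5,interpolation=cv2.INTER_CUBIC))
E
```

```text
(no output)
```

The top view shows the grinder near (377,187), with the hopper, brush and mug to its left. In the side view the grinder is near (330,180), with the catch barely resolved. I'll zoom in on both.

```bash
python3 - <<'E'
from h import *
for n,(x0,x1,y0,y1) in {'top':(327,427,135,235),'side':(285,385,125,200)}.items():
    im=np.load(f'pics/{n}0.npz')['im'][y0:y1,x0:x1]
    f=6 if n=='top' else 8
    cv2.imwrite(f'pics/{n}0z.png',cv2.resize(im[:,:,::-1],None,fx=f,fy=f,interpolation=cv2.INTER_CUBIC))
E
```

```text
(no output)
```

View pics/top0z.png

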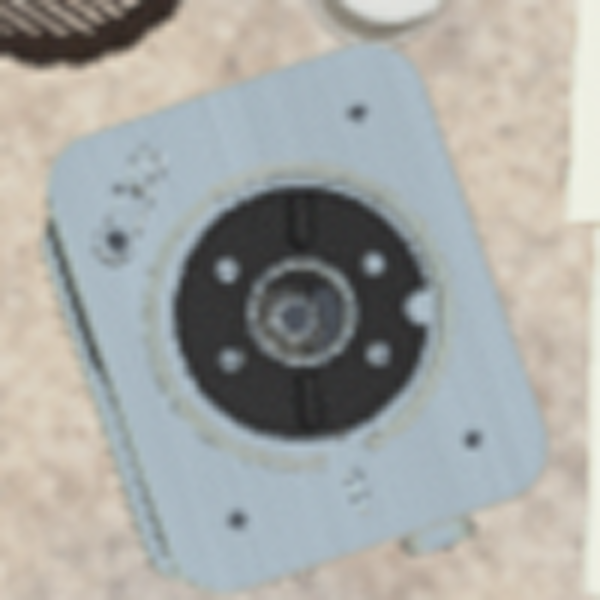

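View pics/side0z.png

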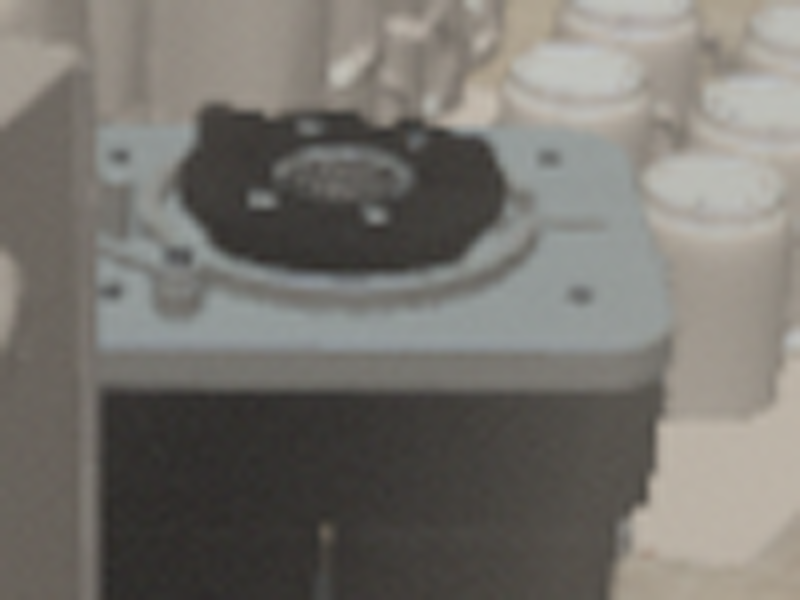

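The top zoom (6x, offset 327,135) shows the ring centre near (301,313), the notch on the right at (422,308) and the lugs at top and bottom. The rib is at (357,485) and the open catch's pivot at (118,240). The ring therefore needs roughly 1.3 rad clockwise. Next I'll fit these more precisely.

```bash
cat > fit.py <<'E'
from h import *
import sys
def deckfit(tag='top0'):
    f=np.load(f'pics/{tag}.npz'); im,d=f['im'],f['d']
    v,u=np.mgrid[0:400,0:640].astype(float); 
    W=unproj('top',u,v,d.astype(float)); W[d==0]=np.nan
    return im,d,W
if __name__=='__main__':
    im,d,W=deckfit()
    box=np.zeros(d.shape,bool); box[130:240,325:430]=True
    z=W[...,2]; m=box&(z>175)&(z<230)
    h,e=np.histogram(z[m],bins=np.arange(175,232,2)); print(list(zip(e.astype(int),h)))
    mk=m.astype(np.uint8); c=max(cv2.findContours(mk,cv2.RETR_EXTERNAL,cv2.CHAIN_APPROX_NONE)[0],key=cv2.contourArea)
    print(cv2.minAreaRect(c))
    # deck plane
    dm=m&(z>184)&(z<196); A=np.c_[W[dm][:,:2],np.ones(dm.sum())]; print('plane',np.linalg.lstsq(A,W[dm][:,2],rcond=None)[0], np.median(W[dm][:,2]))
    P=np.array([rayz('top',p[0][0],p[0][1],190) for p in c])[:,:2].astype(np.float32)
    r=cv2.minAreaRect(P); print('rect world',r)
    # ring dark
    g=im.max(2).astype(int); dk=(box&(g<90)).astype(np.uint8)
    n,l,s,ce=cv2.connectedComponentsWithStats(dk); k=1+np.argmax(s[1:,4]); print('dark',s[k],ce[k])
    cc=max(cv2.findContours((l==k).astype(np.uint8),cv2.RETR_EXTERNAL,cv2.CHAIN_APPROX_NONE)[0],key=cv2.contourArea)
    Q=np.array([rayz('top',p[0][0],p[0][1],207.5) for p in cc])[:,:2]
    print('minCircle',cv2.minEnclosingCircle(Q.astype(np.float32)))
    print('zmed ring', np.median(z[l==k]), np.percentile(z[l==k],[5,95]))
E
python3 fit.py
python3 - <<'E'
from fit import *
im,d,W=deckfit()
np.set_printoptions(linewidth=250)
print(np.round(W[160:212:2,352:408:2,2]).astype(int))
print('catch',np.round(W[155:185,340:360,2]).astype(int))
E
```

```text
[(np.int64(175), np.int64(6)), (np.int64(177), np.int64(10)), (np.int64(179), np.int64(18)), (np.int64(181), np.int64(16)), (np.int64(183), np.int64(16)), (np.int64(185), np.int64(254)), (np.int64(187), np.int64(1144)), (np.int64(189), np.int64(1456)), (np.int64(191), np.int64(512)), (np.int64(193), np.int64(70)), (np.int64(195), np.int64(94)), (np.int64(197), np.int64(172)), (np.int64(199), np.int64(92)), (np.int64(201), np.int64(38)), (np.int64(203), np.int64(179)), (np.int64(205), np.int64(510)), (np.int64(207), np.int64(433)), (np.int64(209), np.int64(94)), (np.int64(211), np.int64(8)), (np.int64(213), np.int64(0)), (np.int64(215), np.int64(3)), (np.int64(217), np.int64(4)), (np.int64(219), np.int64(19)), (np.int64(221), np.int64(27)), (np.int64(223), np.int64(25)), (np.int64(225), np.int64(9)), (np.int64(227), np.int64(0)), (np.int64(229), np.int64(0))]
((376.3995361328125, 187.75326538085938), (80.94485473632812, 66.93687438964844), 71.02959442138672)
plane [6.65610915e-04 5.52996528e-04 1.89065780e+02] 189.39777353057286
rect world ((517.4500732421875, 85.42018127441406), (189
[... 27858 characters left out ...]
  198 -9223372036854775808                  190                  189                  189                  207                  208                  204]
 [                 187                  186                  189                  189                  190                  190                  191                  191                  189                  190                  190
                   189                  198                  200                  188                  191                  189                  204                  207                  206]]<stdin>:4: RuntimeWarning: invalid value encountered in cast
<stdin>:5: RuntimeWarning: invalid value encountered in cast
```

```bash
cat > fit2.py <<'E'
from fit import *
def main(tag='top0',zr=207.5,zl=223.5):
    im,d,W=deckfit(tag); z=W[...,2]
    np.set_printoptions(precision=1,suppress=True)
    v,u=np.mgrid[0:400,0:640]
    def at(mask,h): return np.array([rayz('top',a,b,h)[:2] for a,b in zip(u[mask],v[mask])])
    C0=np.array([518,86.]); 
    r=np.hypot(W[...,0]-C0[0],W[...,1]-C0[1])
    col=(r<66)&(r>48)&(z>194.5)&(z<203); P=at(col,199)
    def cf(P):
        A=np.c_[2*P,np.ones(len(P))]; s=np.linalg.lstsq(A,(P**2).sum(1),rcond=None)[0]; return s[:2],np.sqrt(s[2]+s[:2]@s[:2])
    print('collar',cf(P),len(P)); C=cf(P)[0]
    top=((r<53)&(z>zr-6)).astype(np.uint8)
    c=max(cv2.findContours(top,cv2.RETR_EXTERNAL,cv2.CHAIN_APPROX_NONE)[0],key=cv2.contourArea)[:,0]
    Q=np.array([rayz('top',a,b,zr)[:2] for a,b in c]); 
    s=cf(Q); 
    for _ in range(5): k=np.abs(np.hypot(*(Q-s[0]).T)-s[1])<2; s=cf(Q[k])
    print('ring',s,k.sum(),len(k)); Cr=s[0]
    bad=Q[np.hypot(*(Q-s[0]).T)<s[1]-3.5]; a=np.arctan2(*(bad-Cr).T[::-1]); print('notch ang',np.angle(np.exp(1j*a).mean()),np.sort(a))
    lug=(r<50)&(z>zr+8)&(z<zl+6); P=at(lug,zl); 
    n,l=cv2.connectedComponents(lug.astype(np.uint8))
    for i in range(1,n):
        if (l==i).sum()<12: continue
        p=at(l==i,zl); m=p.mean(0); print('lug',(l==i).sum(),m,'ang',np.arctan2(*(m-Cr)[::-1]),np.hypot(*(m-Cr)))
    tab=(r>62)&(r<110)&(z>214)&(z<230)&(u<365)&(u>335)&(v>150)&(v<200); p=at(tab,224.5); print('tab',tab.sum(),p.mean(0)); 
    x,y=np.linalg.eigh(np.cov(p.T)); print('tab axis',y[:,1])
    arm=(r>62)&(r<110)&(z>200)&(z<212)&(u<365)&(u>335)&(v>150)&(v<200); p=at(arm,206); print('arm+pivot',arm.sum()); x,y=np.linalg.eigh(np.cov(p.T)); q=(p-p.mean(0))@y; print(y[:,1],q.min(0),q.max(0), p.mean(0)+y[:,1]*q[:,1].min(),p.mean(0)+y[:,1]*q[:,1].max())
if __name__=='__main__': main()
E
python3 fit2.py
```

```text
collar (array([517.6,  85.1]), np.float64(56.99696155323065)) 363
ring (array([517.5,  85.1]), np.float64(47.95903624936824)) 114 122
notch ang -1.517857396283495 [-1.7 -1.6 -1.6 -1.5 -1.5 -1.4 -1.4]
lug 35 [551.3  86.6] ang 0.04444217751761311 33.80597756112458
lug 37 [482.9  84.4] ang -3.1191931276659135 34.62075994321861
tab 15 [567.9 146.5]
tab axis [-0.9  0.3]
arm+pivot 87
[-0.9  0.4] [ -6.1 -24.4] [ 6.3 20.3] [579.4 141.7] [537.9 158.6]
```

```bash
cat > plan.py <<'E'
import numpy as np
def tool(yaw): # columns tool axes in world, roll=pi
    c,s=np.cos(yaw),np.sin(yaw); return np.array([[c,s,0],[s,-c,0],[0,0,-1]])
class Pl:
    def __init__(s,x,y,z,yaw): s.p=np.array([x,y,z],float); s.w=float(yaw); s.rows=[]
    def to(s,x,y,z,yaw,n):
        p0,w0=s.p.copy(),s.w
        for i in range(1,n+1): s.step(p0+(np.array([x,y,z])-p0)*i/n,w0+(yaw-w0)*i/n)
    def step(s,p,w):
        d=tool(s.w).T@(np.asarray(p,float)-s.p)/1000; d=np.round(d,4); a=np.round(np.degrees(s.w-w),1)
        s.rows.append([*d,a]); s.p=s.p+tool(s.w)@d*1000; s.w-=np.radians(a)
    def show(s):
        for r in s.rows: print('{"x":%g,"y":%g,"z":%g,"wz":%g}'%tuple(r),end=',')
        print('\n',len(s.rows),s.p.round(2),round(s.w,4))
E
python3 - <<'E'
from plan import *
p=Pl(226.67,-501.11,205.45,.4247)
p.to(226.67,-501.11,300,.4247,2)
p.to(483,84,300,3.174,17)
p.show()
E
```

```text
{"x":0,"y":0,"z":-0.0473,"wz":0},{"x":0,"y":0,"z":-0.0472,"wz":0},{"x":0.0279,"y":-0.0251,"z":-0,"wz":-9.3},{"x":0.0316,"y":-0.0203,"z":-0,"wz":-9.2},{"x":0.0345,"y":-0.015,"z":-0,"wz":-9.3},{"x":0.0364,"y":-0.0093,"z":-0,"wz":-9.3},{"x":0.0375,"y":-0.0032,"z":-0,"wz":-9.2},{"x":0.0374,"y":0.0028,"z":-0,"wz":-9.3},{"x":0.0366,"y":0.0089,"z":-0,"wz":-9.3},{"x":0.0346,"y":0.0146,"z":-0,"wz":-9.2},{"x":0.0318,"y":0.0199,"z":-0,"wz":-9.3},{"x":0.0282,"y":0.0249,"z":-0,"wz":-9.3},{"x":0.0238,"y":0.0291,"z":-0,"wz":-9.2},{"x":0.0189,"y":0.0325,"z":-0,"wz":-9.3},{"x":0.0133,"y":0.0351,"z":-0,"wz":-9.3},{"x":0.0075,"y":0.0368,"z":-0,"wz":-9.2},{"x":0.0015,"y":0.0376,"z":-0,"wz":-9.3},{"x":-0.0046,"y":0.0373,"z":-0,"wz":-9.3},{"x":-0.0105,"y":0.036,"z":-0.0001,"wz":-9.2},
 19 [483.01  83.96 300.05] 3.1736
```

Emit:
play_rows(
  commands=[
    {"z": -0.0473, "grip": 0.17},
    {"z": -0.0472, "grip": 0.17},
    {"x": 0.0279, "y": -0.0251, "wz": -9.3},
    {"x": 0.0316, "y": -0.0203, "wz": -9.2},
    {"x": 0.0345, "y": -0.015, "wz": -9.3},
    {"x": 0.0364, "y": -0.0093, "wz": -9.3},
    {"x": 0.0375, "y": -0.0032, "wz": -9.2},
    {"x": 0.0374, "y": 0.0028, "wz": -9.3},
    {"x": 0.0366, "y": 0.0089, "wz": -9.3},
    {"x": 0.0346, "y": 0.0146, "wz": -9.2},
    {"x": 0.0318, "y": 0.0199, "wz": -9.3},
    {"x": 0.0282, "y": 0.0249, "wz": -9.3},
    {"x": 0.0238, "y": 0.0291, "wz": -9.2},
    {"x": 0.0189, "y": 0.0325, "wz": -9.3},
    {"x": 0.0133, "y": 0.0351, "wz": -9.3},
    {"x": 0.0075, "y": 0.0368, "wz": -9.2},
    {"x": 0.0015, "y": 0.0376, "wz": -9.3},
    {"x": -0.0046, "y": 0.0373, "wz": -9.3},
    {"x": -0.0105, "y": 0.036, "z": -0.0001, "wz": -9.2},
    {"grip": 0.17},
  ],
)

```text
$.commands[0]: bad value
```

Emit:
play_rows(
  commands=[
    {"x": 0, "y": 0, "z": -0.0473, "wx": 0, "wy": 0, "wz": 0, "grip": 0.17},
    {"x": 0, "y": 0, "z": -0.0472, "wx": 0, "wy": 0, "wz": 0, "grip": 0.17},
  ],
)

```text
clock: 0.35
eef_pos: [226.5, -500.8, 300.7]
eef_rot: [-3.14, -0.0, 0.425]
wrist_force: [0.6, -0.8, -0.6]
finger_gap: 77.6
```

All keys have to be given in each row.

Emit:
play_rows(
  commands=[
    {"x": 0.0279, "y": -0.0251, "z": 0, "wx": 0, "wy": 0, "wz": -9.3, "grip": 0.17},
    {"x": 0.0316, "y": -0.0203, "z": 0, "wx": 0, "wy": 0, "wz": -9.2, "grip": 0.17},
    {"x": 0.0345, "y": -0.015, "z": 0, "wx": 0, "wy": 0, "wz": -9.3, "grip": 0.17},
    {"x": 0.0364, "y": -0.0093, "z": 0, "wx": 0, "wy": 0, "wz": -9.3, "grip": 0.17},
    {"x": 0.0375, "y": -0.0032, "z": 0, "wx": 0, "wy": 0, "wz": -9.2, "grip": 0.17},
    {"x": 0.0374, "y": 0.0028, "z": 0, "wx": 0, "wy": 0, "wz": -9.3, "grip": 0.17},
    {"x": 0.0366, "y": 0.0089, "z": 0, "wx": 0, "wy": 0, "wz": -9.3, "grip": 0.17},
    {"x": 0.0346, "y": 0.0146, "z": 0, "wx": 0, "wy": 0, "wz": -9.2, "grip": 0.17},
    {"x": 0.0318, "y": 0.0199, "z": 0, "wx": 0, "wy": 0, "wz": -9.3, "grip": 0.17},
    {"x": 0.0282, "y": 0.0249, "z": 0, "wx": 0, "wy": 0, "wz": -9.3, "grip": 0.17},
    {"x": 0.0238, "y": 0.0291, "z": 0, "wx": 0, "wy": 0, "wz": -9.2, "grip": 0.17},
    {"x": 0.0189, "y": 0.0325, "z": 0, "wx": 0, "wy": 0, "wz": -9.3, "grip": 0.17},
    {"x": 0.0133, "y": 0.0351, "z": 0, "wx": 0, "wy": 0, "wz": -9.3, "grip": 0.17},
    {"x": 0.0075, "y": 0.0368, "z": 0, "wx": 0, "wy": 0, "wz": -9.2, "grip": 0.17},
    {"x": 0.0015, "y": 0.0376, "z": 0, "wx": 0, "wy": 0, "wz": -9.3, "grip": 0.17},
    {"x": -0.0046, "y": 0.0373, "z": 0, "wx": 0, "wy": 0, "wz": -9.3, "grip": 0.17},
    {"x": -0.0105, "y": 0.036, "z": -0.0001, "wx": 0, "wy": 0, "wz": -9.2, "grip": 0.17},
    {"x": 0, "y": 0, "z": 0, "wx": 0, "wy": 0, "wz": 0, "grip": 0.17},
  ],
)

```text
clock: 2.6
eef_pos: [483.2, 85.6, 299.3]
eef_rot: [3.142, -0.001, -3.106]
wrist_force: [0.3, 0.1, 0.6]
finger_gap: 15.8
```

```bash
python3 - <<'E'
from h import *
s=manip.read_state(); print(s['clock'],s['eef_pos'],s['eef_rot'],s['joints'],s['finger_gap'])
im,d=snap('side','side1')
cv2.imwrite('pics/side1z.png',cv2.resize(im[80:200,260:400,::-1],None,fx=5,fy=5,interpolation=cv2.INTER_CUBIC))
print(proj('side',s['eef_pos']))
E
```

```text
2.6 [483.16312354  85.59036878 299.33298106] [ 3.14156766e+00 -1.38718539e-03 -3.10550648e+00] [ 1.00604926e-01  1.09312588e-01  1.53329016e+00  1.14662606e-04
  1.50037259e+00 -1.50628571e+00] 15.799046598259148
[[343.12762449 110.51141564]]
```

View pics/side1z.png

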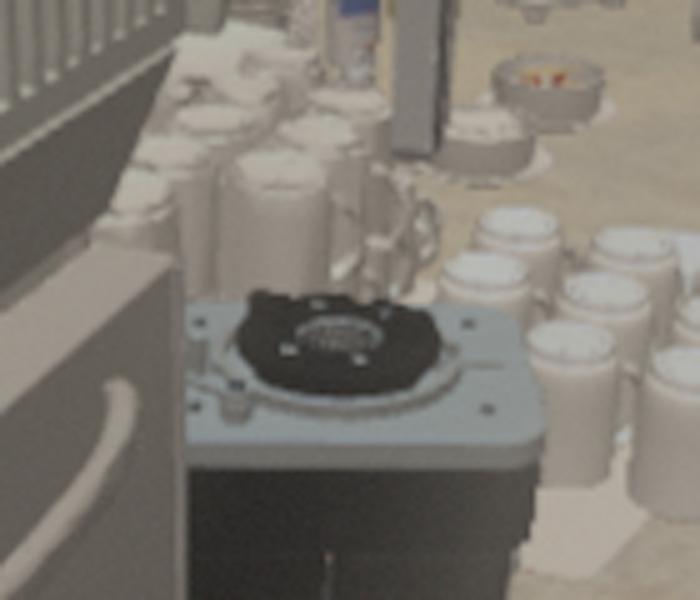

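The side zoom shows the fingers at (415,150), which is full-frame (343,110). That matches the TCP projection of (343.1,110.5), so calibration and robot agree. Descending over lug_a.

Emit:
play_rows(
  commands=[
    {"x": 0, "y": 0, "z": 0.03, "wx": 0, "wy": 0, "wz": 0, "grip": 0.17},
    {"x": 0, "y": 0, "z": 0.03, "wx": 0, "wy": 0, "wz": 0, "grip": 0.17},
    {"x": 0, "y": 0, "z": 0, "wx": 0, "wy": 0, "wz": 0, "grip": 0.17},
  ],
)

```text
clock: 3.02
eef_pos: [482.0, 83.1, 238.7]
eef_rot: [-3.141, -0.003, -3.112]
wrist_force: [1.2, 0.7, 1.6]
finger_gap: 15.9
```

```bash
python3 - <<'E'
from h import *
im,d=snap('side','side2'); s=manip.read_state(); print(s['clock'],s['eef_pos'],s['eef_rot'],s['wrist_force'])
cv2.imwrite('pics/side2z.png',cv2.resize(im[100:200,280:380,::-1],None,fx=6,fy=6,interpolation=cv2.INTER_CUBIC))
E
```

```text
3.075 [482.68851189  83.269746   240.3441986 ] [-3.14143476e+00 -8.42256987e-04 -3.11144452e+00] [0.50320229 0.31764497 0.54879686]
```

View pics/side2z.png

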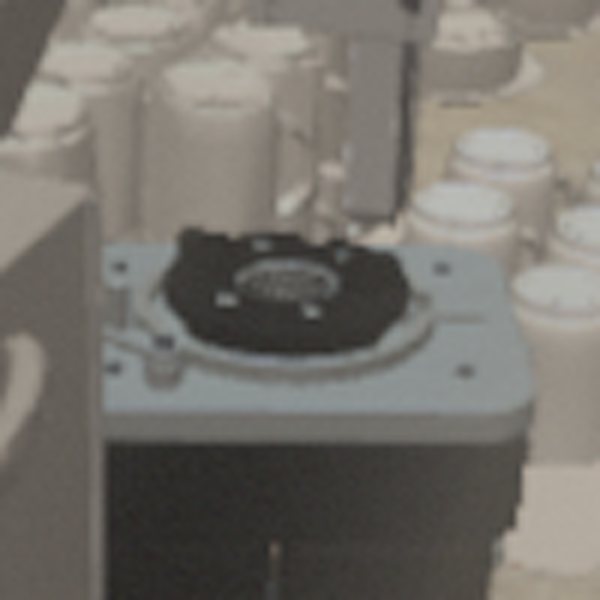

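In the side zoom the fingers are just above and beyond the ring at (370,210), over lug_a. I'll lower to 211 mm and narrow the gap to about 11 mm.

Emit:
play_rows(
  commands=[
    {"x": 0, "y": 0, "z": 0.0145, "wx": 0, "wy": 0, "wz": 0, "grip": 0.17},
    {"x": 0, "y": 0, "z": 0.0145, "wx": 0, "wy": 0, "wz": 0, "grip": 0.17},
    {"x": 0, "y": 0, "z": 0, "wx": 0, "wy": 0, "wz": 0, "grip": 0.12},
    {"x": 0, "y": 0, "z": 0, "wx": 0, "wy": 0, "wz": 0, "grip": 0.12},
  ],
  squeeze=3,
)

```text
clock: 3.58
eef_pos: [483.1, 84.0, 211.3]
eef_rot: [3.142, 0.0, -3.109]
wrist_force: [-0.0, 0.2, -0.3]
finger_gap: 11.2
```

```bash
python3 - <<'E'
from plan import *
from h import manip
a=[manip.read_state() for _ in range(3)]; print([ (s['eef_pos'].round(1),s['wrist_force'].round(1),s['eef_rot'][2]) for s in a])
p=Pl(483.01,83.96,211,3.1736); C=np.array([517.5,85.1])
n=14
for i in range(1,n+1):
    w=3.1736+(1.859-3.1736)*i/n; p.step([*(C+34.5*np.array([np.cos(w),np.sin(w)])),211],w)
p.show()
E
```

```text
[(array([483.1,  84. , 211.3]), array([-0. ,  0.2, -0.3]), np.float64(-3.1094874279178413)), (array([483.1,  84. , 211.3]), array([-0. ,  0.2, -0.3]), np.float64(-3.1094874279178413)), (array([483.1,  84. , 211.3]), array([-0. ,  0.2, -0.3]), np.float64(-3.1094874279178413))]
{"x":-0.0002,"y":0.0033,"z":0,"wz":5.4},{"x":-0.0001,"y":0.0032,"z":0,"wz":5.4},{"x":-0.0002,"y":0.0032,"z":0,"wz":5.3},{"x":-0.0001,"y":0.0033,"z":0,"wz":5.4},{"x":-0.0002,"y":0.0032,"z":0,"wz":5.4},{"x":-0.0001,"y":0.0032,"z":0,"wz":5.4},{"x":-0.0002,"y":0.0033,"z":0,"wz":5.4},{"x":-0.0001,"y":0.0032,"z":0,"wz":5.3},{"x":-0.0002,"y":0.0032,"z":0,"wz":5.4},{"x":-0.0001,"y":0.0033,"z":0,"wz":5.4},{"x":-0.0002,"y":0.0032,"z":0,"wz":5.4},{"x":-0.0001,"y":0.0032,"z":0,"wz":5.4},{"x":-0.0002,"y":0.0033,"z":0,"wz":5.3},{"x":-0.0001,"y":0.0032,"z":0,"wz":5.4},
 14 [507.67 118.2  211.  ] 1.8594
```

Emit:
play_rows(
  commands=[
    {"x": -0.0002, "y": 0.0033, "z": 0, "wx": 0, "wy": 0, "wz": 5.4, "grip": 0.12},
    {"x": -0.0001, "y": 0.0032, "z": 0, "wx": 0, "wy": 0, "wz": 5.4, "grip": 0.12},
    {"x": -0.0002, "y": 0.0032, "z": 0, "wx": 0, "wy": 0, "wz": 5.3, "grip": 0.12},
    {"x": -0.0001, "y": 0.0033, "z": 0, "wx": 0, "wy": 0, "wz": 5.4, "grip": 0.12},
  ],
)

```text
clock: 4.08
eef_pos: [485.1, 96.7, 211.5]
eef_rot: [-3.141, 0.001, 2.795]
wrist_force: [0.1, -1.3, -0.9]
finger_gap: 11.1
```

Contact is made and the ring is turning at about 1.5–2 N. Continuing.

Emit:
play_rows(
  commands=[
    {"x": -0.0002, "y": 0.0032, "z": 0, "wx": 0, "wy": 0, "wz": 5.4, "grip": 0.12},
    {"x": -0.0001, "y": 0.0032, "z": 0, "wx": 0, "wy": 0, "wz": 5.4, "grip": 0.12},
    {"x": -0.0002, "y": 0.0033, "z": 0, "wx": 0, "wy": 0, "wz": 5.4, "grip": 0.12},
    {"x": -0.0001, "y": 0.0032, "z": 0, "wx": 0, "wy": 0, "wz": 5.3, "grip": 0.12},
    {"x": -0.0002, "y": 0.0032, "z": 0, "wx": 0, "wy": 0, "wz": 5.4, "grip": 0.12},
    {"x": -0.0001, "y": 0.0033, "z": 0, "wx": 0, "wy": 0, "wz": 5.4, "grip": 0.12},
    {"x": -0.0002, "y": 0.0032, "z": 0, "wx": 0, "wy": 0, "wz": 5.4, "grip": 0.12},
    {"x": -0.0001, "y": 0.0032, "z": 0, "wx": 0, "wy": 0, "wz": 5.4, "grip": 0.12},
    {"x": -0.0002, "y": 0.0033, "z": 0, "wx": 0, "wy": 0, "wz": 5.3, "grip": 0.12},
    {"x": -0.0001, "y": 0.0032, "z": 0, "wx": 0, "wy": 0, "wz": 5.4, "grip": 0.12},
    {"x": 0, "y": 0, "z": 0, "wx": 0, "wy": 0, "wz": 0, "grip": 0.12},
  ],
)

```text
clock: 5.45
eef_pos: [507.8, 118.3, 211.4]
eef_rot: [3.141, 0.0, 1.86]
wrist_force: [0.4, 0.2, -0.3]
finger_gap: 11.1
```

```bash
python3 - <<'E'
from h import *
im,d=snap('side','side3'); s=manip.read_state(); print(s['clock'],s['eef_pos'],s['eef_rot'],s['wrist_force'])
cv2.imwrite('pics/side3z.png',cv2.resize(im[100:200,280:380,::-1],None,fx=6,fy=6,interpolation=cv2.INTER_CUBIC))
im,d=snap('top','top3')
cv2.imwrite('pics/top3z.png',cv2.resize(im[120:250,320:440,::-1],None,fx=4,fy=4,interpolation=cv2.INTER_CUBIC))
E
```

```text
5.5 [507.74305494 118.29860048 211.36483054] [3.14100110e+00 4.73557797e-06 1.86156448e+00] [-0.31869468  0.44167541  0.25481307]
```

View pics/side3z.png

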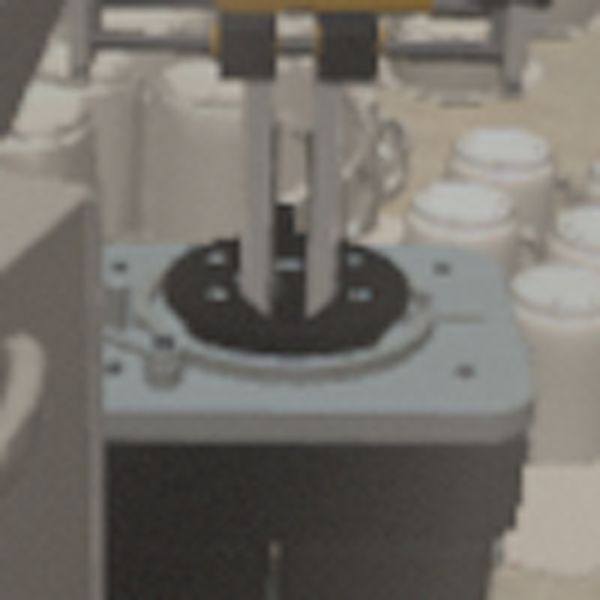

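View pics/top3z.png

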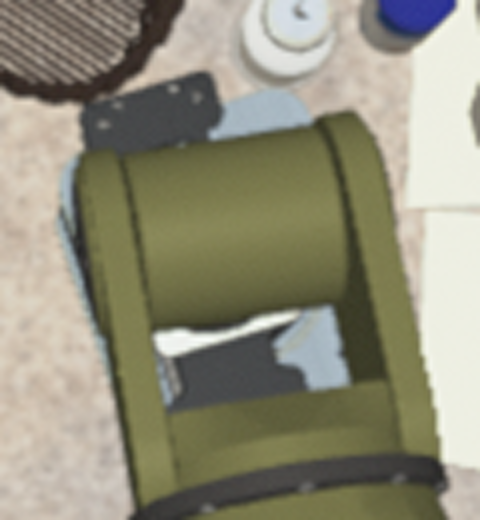

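The side zoom shows the fingers straddling lug_a, with the screw dots symmetric at (217,258), (355,258), (217,293) and (358,295). The top view is blocked by the arm. I'll use the screw dots to compute the ring angle.

```bash
python3 - <<'E'
from h import *
def blobs(n,tag,C,R=42,zr=207.5):
    im=np.load(f'pics/{tag}.npz')['im'].astype(float); g=im.max(2)
    c=proj(n,[[*C,zr]])[0]; out=[]
    S=8; x0,y0=int(c[0])-30,int(c[1])-30
    G=cv2.resize(g[y0:y0+60,x0:x0+60],None,fx=S,fy=S,interpolation=cv2.INTER_CUBIC)
    m=(G>105).astype(np.uint8); k,l,st,ce=cv2.connectedComponentsWithStats(m)
    for i in range(1,k):
        u,v=(ce[i]+.5)/S-.5+[x0,y0]; w=rayz(n,u,v,zr)[:2]-C; r=np.hypot(*w)
        if st[i,4]<S*S*30 and 20<r<R: out.append((round(u,1),round(v,1),st[i,4]/S/S,round(r,1),round(np.arctan2(w[1],w[0]),3)))
    return out
C=np.array([517.5,85.1])
for a in (('top','top0'),('side','side0'),('side','side3')):
    print(a); [print('  ',b) for b in blobs(*a,C)]
E
```

```text
('top', 'top0')
   (np.float64(388.9), np.float64(178.5), np.float64(9.96875), np.float64(32.9), np.float64(-0.939))
   (np.float64(364.4), np.float64(179.6), np.float64(11.390625), np.float64(34.0), np.float64(1.053))
   (np.float64(389.5), np.float64(193.5), np.float64(10.0625), np.float64(31.8), np.float64(-2.069))
   (np.float64(365.0), np.float64(194.5), np.float64(9.3125), np.float64(33.2), np.float64(2.126))
('side', 'side0')
   (np.float64(323.1), np.float64(140.5), np.float64(1.53125), np.float64(32.9), np.float64(-0.958))
   (np.float64(317.3), np.float64(149.6), np.float64(4.0), np.float64(32.9), np.float64(1.065))
   (np.float64(331.4), np.float64(151.4), np.float64(3.171875), np.float64(32.8), np.float64(2.16))
('side', 'side3')
   (np.float64(315.6), np.float64(142.6), np.float64(1.765625), np.float64(33.1), np.float64(-0.252))
   (np.float64(338.5), np.float64(142.8), np.float64(0.421875), np.float64(33.6), np.float64(-2.229))
   (np.float64(315.9), np.float64(148.6), np.float64(1.765625), np.float64(32.1), np.float64(0.879))
   (np.float64(340.0), np.float64(148.7), np.float64(1.34375), np.float64(33.5), np.float64(2.972))
```

The ring yaw is now about 0.335–0.343 rad against the grinder's 0.331, well within the play. I'll press down in small steps and watch the force.

Emit:
play_rows(
  commands=[
    {"x": 0, "y": 0, "z": 0.003, "wx": 0, "wy": 0, "wz": 0, "grip": 0.12},
    {"x": 0, "y": 0, "z": 0.001, "wx": 0, "wy": 0, "wz": 0, "grip": 0.12},
    {"x": 0, "y": 0, "z": 0.0005, "wx": 0, "wy": 0, "wz": 0, "grip": 0.12},
  ],
)

```text
clock: 5.92
eef_pos: [507.6, 118.3, 206.8]
eef_rot: [3.141, -0.0, 1.86]
wrist_force: [-0.7, 0.3, 4.8]
finger_gap: 11.1
```

Emit:
play_rows(
  commands=[
    {"x": 0, "y": 0, "z": 0.0007, "wx": 0, "wy": 0, "wz": 0, "grip": 0.12},
    {"x": 0, "y": 0, "z": 0.0007, "wx": 0, "wy": 0, "wz": 0, "grip": 0.12},
  ],
)

```text
clock: 6.18
eef_pos: [507.6, 118.3, 205.2]
eef_rot: [3.141, -0.0, 1.86]
wrist_force: [-2.1, 0.5, 4.2]
finger_gap: 11.1
```

The force stays around 5 N while the ring goes down, so it isn't blocked by the pin. Continuing.

Emit:
play_rows(
  commands=[
    {"x": 0, "y": 0, "z": 0.001, "wx": 0, "wy": 0, "wz": 0, "grip": 0.12},
    {"x": 0, "y": 0, "z": 0.001, "wx": 0, "wy": 0, "wz": 0, "grip": 0.12},
  ],
)

```text
clock: 6.42
eef_pos: [507.7, 118.3, 203.1]
eef_rot: [3.141, -0.0, 1.859]
wrist_force: [-1.1, 0.8, 4.6]
finger_gap: 11.1
```

Emit:
play_rows(
  commands=[
    {"x": 0, "y": 0, "z": 0.001, "wx": 0, "wy": 0, "wz": 0, "grip": 0.12},
    {"x": 0, "y": 0, "z": 0.001, "wx": 0, "wy": 0, "wz": 0, "grip": 0.12},
  ],
)

```text
clock: 6.68
eef_pos: [507.6, 118.2, 201.1]
eef_rot: [3.142, -0.0, 1.859]
wrist_force: [-0.2, 2.1, 5.2]
finger_gap: 11.6
```

Emit:
play_rows(
  commands=[
    {"x": 0, "y": 0, "z": 0.001, "wx": 0, "wy": 0, "wz": 0, "grip": 0.12},
    {"x": 0, "y": 0, "z": 0.0005, "wx": 0, "wy": 0, "wz": 0, "grip": 0.12},
  ],
)

```text
clock: 6.92
eef_pos: [507.6, 118.3, 199.6]
eef_rot: [3.141, -0.0, 1.859]
wrist_force: [0.3, 1.4, 4.0]
finger_gap: 11.6
```

Emit:
play_rows(
  commands=[
    {"x": 0, "y": 0, "z": 0.0005, "wx": 0, "wy": 0, "wz": 0, "grip": 0.12},
    {"x": 0, "y": 0, "z": 0.0003, "wx": 0, "wy": 0, "wz": 0, "grip": 0.12},
  ],
)

```text
clock: 7.18
eef_pos: [507.7, 118.3, 199.1]
eef_rot: [3.141, -0.0, 1.859]
wrist_force: [-1.0, 1.1, 7.5]
finger_gap: 11.2
```

Emit:
play_rows(
  commands=[
    {"x": 0, "y": 0, "z": 0.0004, "wx": 0, "wy": 0, "wz": 0, "grip": 0.12},
    {"x": 0, "y": 0, "z": 0, "wx": 0, "wy": 0, "wz": 0, "grip": 0.12},
  ],
)

```text
clock: 7.42
eef_pos: [507.7, 118.3, 199.0]
eef_rot: [3.141, 0.0, 1.859]
wrist_force: [-0.9, 1.0, 9.0]
finger_gap: 11.4
```

At 199.0 mm the motion has stopped and the force is rising, so the ring is seated. I'll lift the fingers clear and check.

Emit:
play_rows(
  commands=[
    {"x": 0, "y": 0, "z": -0.004, "wx": 0, "wy": 0, "wz": 0, "grip": 0.14},
    {"x": 0, "y": 0, "z": -0.012, "wx": 0, "wy": 0, "wz": 0, "grip": 0.14},
    {"x": 0, "y": 0, "z": -0.03, "wx": 0, "wy": 0, "wz": 0, "grip": 0},
    {"x": 0, "y": 0, "z": -0.02, "wx": 0, "wy": 0, "wz": 0, "grip": 0},
    {"x": 0, "y": 0, "z": 0, "wx": 0, "wy": 0, "wz": 0, "grip": 0},
  ],
)

```text
clock: 8.05
eef_pos: [508.0, 118.3, 265.9]
eef_rot: [3.139, 0.0, 1.859]
wrist_force: [-0.3, -0.2, -0.1]
finger_gap: 0.7
```

```bash
python3 - <<'E'
from h import *
im,d=snap('side','side4'); s=manip.read_state(); print(s['clock'],s['eef_pos'],s['eef_rot'],s['wrist_force'],s['finger_gap'])
cv2.imwrite('pics/side4z.png',cv2.resize(im[100:200,280:380,::-1],None,fx=6,fy=6,interpolation=cv2.INTER_CUBIC))
C=np.array([517.5,85.1])
v,u=np.mgrid[0:400,0:640].astype(float)
for t in ('side0','side4'):
    dd=np.load(f'pics/{t}.npz')['d'].astype(float); W=unproj('side',u,v,dd); r=np.hypot(*(W[...,:2]-C).transpose(2,0,1)); a=np.arctan2(W[...,1]-C[1],W[...,0]-C[0])
    m=(dd>0)&(r>22)&(r<46)&(W[...,2]>194)&(W[...,2]<213); print(t,m.sum(),np.median(W[m][:,2]))
    m=(dd>0)&(r>64)&(r<85)&(abs(a-1.2)>.6)&(W[...,2]>180)&(W[...,2]<200); print('deck',m.sum(),np.median(W[m][:,2]))
E
```

```text
8.1 [507.63219176 118.17967138 264.51557395] [3.14114563e+00 1.11586199e-04 1.85936934e+00] [-0.29671171  0.49116149  0.47419988] 0.26892737702746594
side0 320 206.23720974369272
deck 382 188.61329100220843
side4 398 197.91898428456975
deck 401 188.62734789634078
```

View pics/side4z.png

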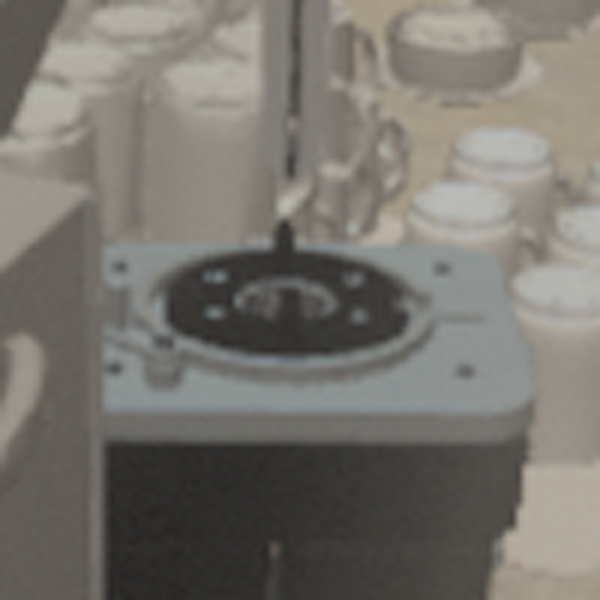

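In the side zoom the ring lies flush inside the collar with the notch at the pin, near (400,305). Its depth went down 8.3 mm. Next is the catch.

```bash
cat > cat.py <<'E'
from plan import *
P=np.array([544.1,156.1])
def pose(w,off): t=tool(w); return P-26*t[:2,0]+off*t[:2,1]
E
python3 - <<'E'
from cat import *
p=Pl(507.67,118.2,264.4,1.8594)
p.to(*pose(2.758,22),264.4,2.758,6); p.to(*pose(2.758,22),210,2.758,3); p.show()
p.rows=[]
p.to(*pose(2.758,16),210,2.758,2); 
n=16
for i in range(1,n+1):
    w=2.758+(1.24-2.758)*i/n; p.step([*pose(w,15),210],w)
p.show()
E
```

```text
{"x":0.0045,"y":0.0133,"z":0,"wz":-8.6},{"x":0.0025,"y":0.0138,"z":0,"wz":-8.6},{"x":0.0003,"y":0.014,"z":0,"wz":-8.5},{"x":-0.0017,"y":0.014,"z":0,"wz":-8.6},{"x":-0.0038,"y":0.0135,"z":0,"wz":-8.6},{"x":-0.0057,"y":0.0128,"z":0,"wz":-8.6},{"x":-0,"y":-0,"z":0.0181,"wz":0},{"x":-0,"y":-0,"z":0.0182,"wz":0},{"x":-0,"y":-0,"z":0.0181,"wz":0},
 9 [576.44 166.79 210.  ] 2.7582
{"x":-0,"y":-0.003,"z":0,"wz":0},{"x":-0,"y":-0.003,"z":0,"wz":0},{"x":-0.0013,"y":-0.0035,"z":0,"wz":5.4},{"x":-0.0013,"y":-0.0026,"z":0,"wz":5.5},{"x":-0.0013,"y":-0.0025,"z":0,"wz":5.4},{"x":-0.0013,"y":-0.0025,"z":0,"wz":5.5},{"x":-0.0013,"y":-0.0026,"z":0,"wz":5.4},{"x":-0.0013,"y":-0.0025,"z":0,"wz":5.4},{"x":-0.0013,"y":-0.0025,"z":0,"wz":5.5},{"x":-0.0013,"y":-0.0025,"z":0,"wz":5.4},{"x":-0.0014,"y":-0.0026,"z":0,"wz":5.4},{"x":-0.0013,"y":-0.0025,"z":0,"wz":5.5},{"x":-0.0013,"y":-0.0025,"z":0,"wz":5.4},{"x":-0.0013,"y":-0.0026,"z":0,"wz":5.4},{"x":-0.0013,"y":-0.0025,"z":0,"wz":5.5},{"x":-0.0013,"y":-0.0025,"z":0,"wz":5.4},{"x":-0.0013,"y":-0.0026,"z":0,"wz":5.5},{"x":-0.0013,"y":-0.0025,"z":0,"wz":5.4},
 18 [549.85 126.62 210.  ] 1.2398
```

Emit:
play_rows(
  commands=[
    {"x": 0.0045, "y": 0.0133, "z": 0, "wx": 0, "wy": 0, "wz": -8.6, "grip": 0},
    {"x": 0.0025, "y": 0.0138, "z": 0, "wx": 0, "wy": 0, "wz": -8.6, "grip": 0},
    {"x": 0.0003, "y": 0.014, "z": 0, "wx": 0, "wy": 0, "wz": -8.5, "grip": 0},
    {"x": -0.0017, "y": 0.014, "z": 0, "wx": 0, "wy": 0, "wz": -8.6, "grip": 0},
    {"x": -0.0038, "y": 0.0135, "z": 0, "wx": 0, "wy": 0, "wz": -8.6, "grip": 0},
    {"x": -0.0057, "y": 0.0128, "z": 0, "wx": 0, "wy": 0, "wz": -8.6, "grip": 0},
    {"x": 0, "y": 0, "z": 0, "wx": 0, "wy": 0, "wz": 0, "grip": 0},
    {"x": 0, "y": 0, "z": 0.0181, "wx": 0, "wy": 0, "wz": 0, "grip": 0},
    {"x": 0, "y": 0, "z": 0.0182, "wx": 0, "wy": 0, "wz": 0, "grip": 0},
    {"x": 0, "y": 0, "z": 0.0181, "wx": 0, "wy": 0, "wz": 0, "grip": 0},
    {"x": 0, "y": 0, "z": 0, "wx": 0, "wy": 0, "wz": 0, "grip": 0},
  ],
)

```text
clock: 9.48
eef_pos: [575.6, 166.5, 208.5]
eef_rot: [-3.14, -0.002, 2.757]
wrist_force: [0.2, 0.3, 0.5]
finger_gap: 0.4
```

Emit:
play_rows(
  commands=[
    {"x": 0, "y": -0.003, "z": 0, "wx": 0, "wy": 0, "wz": 0, "grip": 0},
    {"x": 0, "y": -0.003, "z": 0, "wx": 0, "wy": 0, "wz": 0, "grip": 0},
    {"x": -0.0013, "y": -0.0035, "z": 0, "wx": 0, "wy": 0, "wz": 5.4, "grip": 0},
    {"x": -0.0013, "y": -0.0026, "z": 0, "wx": 0, "wy": 0, "wz": 5.5, "grip": 0},
    {"x": -0.0013, "y": -0.0025, "z": 0, "wx": 0, "wy": 0, "wz": 5.4, "grip": 0},
    {"x": -0.0013, "y": -0.0025, "z": 0, "wx": 0, "wy": 0, "wz": 5.5, "grip": 0},
  ],
)

```text
clock: 10.22
eef_pos: [573.4, 149.0, 210.7]
eef_rot: [3.14, 0.001, 2.374]
wrist_force: [0.6, 1.3, 0.5]
finger_gap: 0.3
```

```bash
python3 - <<'E'
from h import *
im,d=snap('side','side5'); s=manip.read_state(); print(s['clock'],s['eef_pos'],s['eef_rot'],s['wrist_force'],s['finger_gap'])
cv2.imwrite('pics/side5z.png',cv2.resize(im[100:200,280:380,::-1],None,fx=6,fy=6,interpolation=cv2.INTER_CUBIC))
E
```

```text
10.275 [573.32701785 148.772373   210.7360256 ] [3.14040637e+00 4.39392559e-04 2.36957350e+00] [0.7797408  0.66190074 0.33144261] 0.4249991051943255
```

View pics/side5z.png

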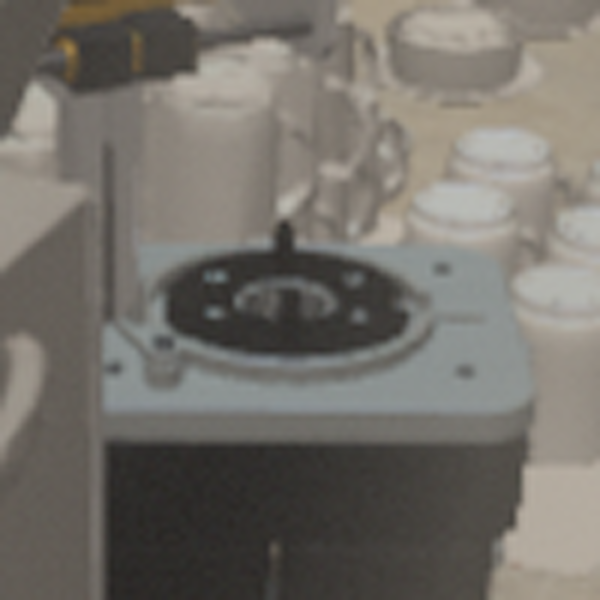

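In the side zoom the closed fingertip is behind the tab and the catch arm at (135,335) has swung inward. The force is about 1.2 N, as expected. Continuing the arc.

Emit:
play_rows(
  commands=[
    {"x": -0.0013, "y": -0.0026, "z": 0, "wx": 0, "wy": 0, "wz": 5.4, "grip": 0},
    {"x": -0.0013, "y": -0.0025, "z": 0, "wx": 0, "wy": 0, "wz": 5.4, "grip": 0},
    {"x": -0.0013, "y": -0.0025, "z": 0, "wx": 0, "wy": 0, "wz": 5.5, "grip": 0},
    {"x": -0.0013, "y": -0.0025, "z": 0, "wx": 0, "wy": 0, "wz": 5.4, "grip": 0},
    {"x": -0.0014, "y": -0.0026, "z": 0, "wx": 0, "wy": 0, "wz": 5.4, "grip": 0},
    {"x": -0.0013, "y": -0.0025, "z": 0, "wx": 0, "wy": 0, "wz": 5.5, "grip": 0},
  ],
)

```text
clock: 11.02
eef_pos: [565.0, 134.4, 210.7]
eef_rot: [3.14, -0.0, 1.807]
wrist_force: [1.6, 1.9, -0.1]
finger_gap: 0.4
```

Emit:
play_rows(
  commands=[
    {"x": -0.0013, "y": -0.0025, "z": 0, "wx": 0, "wy": 0, "wz": 5.4, "grip": 0},
    {"x": -0.0013, "y": -0.0026, "z": 0, "wx": 0, "wy": 0, "wz": 5.4, "grip": 0},
    {"x": -0.0013, "y": -0.0025, "z": 0, "wx": 0, "wy": 0, "wz": 5.5, "grip": 0},
    {"x": -0.0013, "y": -0.0025, "z": 0, "wx": 0, "wy": 0, "wz": 5.4, "grip": 0},
    {"x": -0.0013, "y": -0.0026, "z": 0, "wx": 0, "wy": 0, "wz": 5.5, "grip": 0},
    {"x": -0.0013, "y": -0.0025, "z": 0, "wx": 0, "wy": 0, "wz": 5.4, "grip": 0},
  ],
)

```text
clock: 11.78
eef_pos: [550.0, 126.6, 210.6]
eef_rot: [3.14, -0.001, 1.238]
wrist_force: [2.3, -0.2, 0.2]
finger_gap: 0.6
```

```bash
python3 - <<'E'
from h import *
im,d=snap('side','side6'); s=manip.read_state(); print(s['clock'],s['eef_pos'],s['eef_rot'],s['wrist_force'],s['finger_gap'])
cv2.imwrite('pics/side6z.png',cv2.resize(im[100:200,280:380,::-1],None,fx=6,fy=6,interpolation=cv2.INTER_CUBIC))
E
```

```text
11.825 [549.79791096 126.55530877 210.63742617] [ 3.14041149e+00 -6.69000857e-04  1.23346843e+00] [ 1.35014715  1.34592964 -0.20613717] 0.5822872946316473
```

View pics/side6z.png

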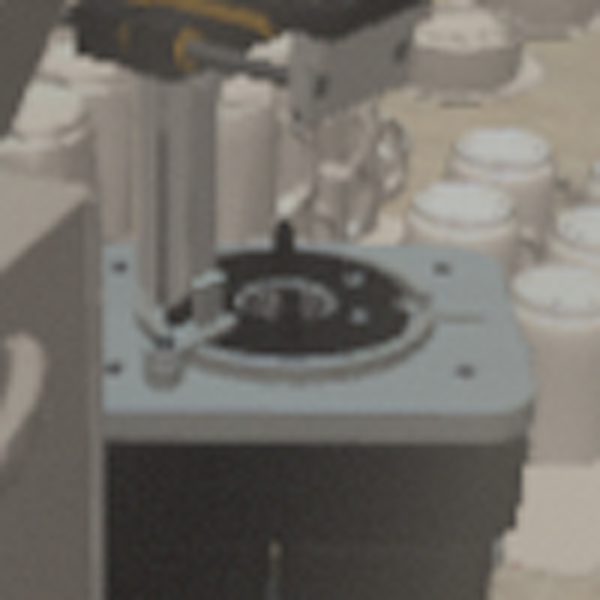

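In the side zoom the tab is at (208,300) and the nose at (225,325), over the ring's rim. I'll push the last bit up to the end stop, watching the force.

Emit:
play_rows(
  commands=[
    {"x": 0, "y": -0.001, "z": 0, "wx": 0, "wy": 0, "wz": 1, "grip": 0},
    {"x": 0, "y": -0.0005, "z": 0, "wx": 0, "wy": 0, "wz": 0.5, "grip": 0},
    {"x": 0, "y": 0, "z": 0, "wx": 0, "wy": 0, "wz": 0, "grip": 0},
  ],
)

```text
clock: 12.2
eef_pos: [549.3, 126.6, 210.7]
eef_rot: [3.139, -0.0, 1.215]
wrist_force: [6.6, -3.3, 0.7]
finger_gap: 0.3
```

Emit:
play_rows(
  commands=[
    {"x": 0, "y": -0.0005, "z": 0, "wx": 0, "wy": 0, "wz": 0, "grip": 0},
    {"x": 0, "y": 0, "z": 0, "wx": 0, "wy": 0, "wz": 0, "grip": 0},
  ],
)

```text
clock: 12.45
eef_pos: [549.1, 126.6, 210.7]
eef_rot: [3.138, -0.0, 1.215]
wrist_force: [9.2, -3.6, -0.3]
finger_gap: 0.4
```

The end stop is reached: the force rises without any motion. I'll back off, lift and retreat sideways so the top camera can see.

```bash
python3 - <<'E'
from plan import *
p=Pl(549.1,126.6,210.7,1.214)
t=tool(1.214); q=p.p+12*t[:,1]; p.to(*q,1.214,2); p.to(q[0],q[1],300,1.214,3); p.to(400,-280,300,1.214,10); p.show()
E
```

```text
{"x":0,"y":0.006,"z":0,"wz":0},{"x":-0,"y":0.006,"z":0,"wz":0},{"x":0,"y":0,"z":-0.0298,"wz":0},{"x":-0,"y":0,"z":-0.0297,"wz":0},{"x":-0,"y":0,"z":-0.0298,"wz":0},{"x":-0.0433,"y":-0.001,"z":0,"wz":0},{"x":-0.0433,"y":-0.0009,"z":0,"wz":0},{"x":-0.0433,"y":-0.001,"z":0,"wz":0},{"x":-0.0433,"y":-0.001,"z":0,"wz":0},{"x":-0.0433,"y":-0.0009,"z":0,"wz":0},{"x":-0.0433,"y":-0.001,"z":0,"wz":0},{"x":-0.0433,"y":-0.001,"z":0,"wz":0},{"x":-0.0434,"y":-0.001,"z":0,"wz":0},{"x":-0.0433,"y":-0.0009,"z":0,"wz":0},{"x":-0.0433,"y":-0.001,"z":0,"wz":0},
 15 [ 399.98 -280.03  300.  ] 1.214
```

Emit:
play_rows(
  commands=[
    {"x": 0, "y": 0.006, "z": 0, "wx": 0, "wy": 0, "wz": 0, "grip": 0},
    {"x": 0, "y": 0.006, "z": 0, "wx": 0, "wy": 0, "wz": 0, "grip": 0},
    {"x": 0, "y": 0, "z": -0.0298, "wx": 0, "wy": 0, "wz": 0, "grip": 0},
    {"x": 0, "y": 0, "z": -0.0297, "wx": 0, "wy": 0, "wz": 0, "grip": 0},
    {"x": 0, "y": 0, "z": -0.0298, "wx": 0, "wy": 0, "wz": 0, "grip": 0},
    {"x": -0.0433, "y": -0.001, "z": 0, "wx": 0, "wy": 0, "wz": 0, "grip": 0},
    {"x": -0.0433, "y": -0.001, "z": 0, "wx": 0, "wy": 0, "wz": 0, "grip": 0},
    {"x": -0.0433, "y": -0.001, "z": 0, "wx": 0, "wy": 0, "wz": 0, "grip": 0},
    {"x": -0.0433, "y": -0.001, "z": 0, "wx": 0, "wy": 0, "wz": 0, "grip": 0},
    {"x": -0.0433, "y": -0.001, "z": 0, "wx": 0, "wy": 0, "wz": 0, "grip": 0},
    {"x": -0.0433, "y": -0.001, "z": 0, "wx": 0, "wy": 0, "wz": 0, "grip": 0},
    {"x": -0.0433, "y": -0.001, "z": 0, "wx": 0, "wy": 0, "wz": 0, "grip": 0},
    {"x": -0.0433, "y": -0.001, "z": 0, "wx": 0, "wy": 0, "wz": 0, "grip": 0},
    {"x": -0.0433, "y": -0.001, "z": 0, "wx": 0, "wy": 0, "wz": 0, "grip": 0},
    {"x": -0.0433, "y": -0.001, "z": 0, "wx": 0, "wy": 0, "wz": 0, "grip": 0},
    {"x": 0, "y": 0, "z": 0, "wx": 0, "wy": 0, "wz": 0, "grip": 0},
  ],
)

```text
clock: 14.45
eef_pos: [397.5, -280.9, 299.1]
eef_rot: [-3.141, -0.0, 1.211]
wrist_force: [-0.1, 0.4, 0.2]
finger_gap: 0.4
```

```bash
python3 - <<'E'
from h import *
im,d=snap('top','top7'); s=manip.read_state(); print(s['clock'],s['eef_pos'],s['wrist_force'])
cv2.imwrite('pics/top7z.png',cv2.resize(im[135:235,327:427,::-1],None,fx=6,fy=6,interpolation=cv2.INTER_CUBIC))
import fit2; fit2.main('top7',199,215)
a=np.load('pics/top0.npz')['im'][130:265,225:325].astype(int); b=im[130:265,225:325].astype(int); print('left objects diff',np.abs(a-b).mean(),(np.abs(a-b).max(2)>40).sum())
E
```

```text
14.5 [ 398.07171442 -279.71457532  299.15405034] [0.05529189 0.64113413 0.39024094]
collar (array([518.,  86.]), np.float64(56.09833645734454)) 413
ring (array([517.5,  85.3]), np.float64(47.927911311383255)) 116 132
notch ang -2.8593741345735832 [-3.  -3.  -2.9 -2.9 -2.8 -2.7]
lug 32 [528.1  52.8] ang -1.2555728173324088 34.14949614778242
lug 34 [506.4 117.9] ang 1.8981957782582888 34.50569206393346
tab 0 nanfit2.py:25: RuntimeWarning: Mean of empty slice.
  tab=(r>62)&(r<110)&(z>214)&(z<230)&(u<365)&(u>335)&(v>150)&(v<200); p=at(tab,224.5); print('tab',tab.sum(),p.mean(0));
  ret = ret.dtype.type(ret / rcount)
  avg = a.mean(axis, **keepdims_kw)
  ret = um.true_divide(
fit2.py:26: RuntimeWarning: Degrees of freedom <= 0 for slice
  x,y=np.linalg.eigh(np.cov(p.T)); print('tab axis',y[:,1])
  c *= np.true_divide(1, fact)
  c *= np.true_divide(1, fact)
Traceback (most recent call last):
ValueError: not enough values to unpack (expected 2, got 0)

During handling of the above exception, another exception occurred:

Traceback (most recent call last):
  File "fit2.py", line 26, in main
    x,y=np.linalg.eigh(np.cov(p.T)); print('tab axis',y[:,1])
        ~~~~~~~~~~~~~~^^^^^^^^^^^^^
numpy.linalg.LinAlgError: 0-dimensional array given. Array must be at least two-dimensional
```

View pics/top7z.png

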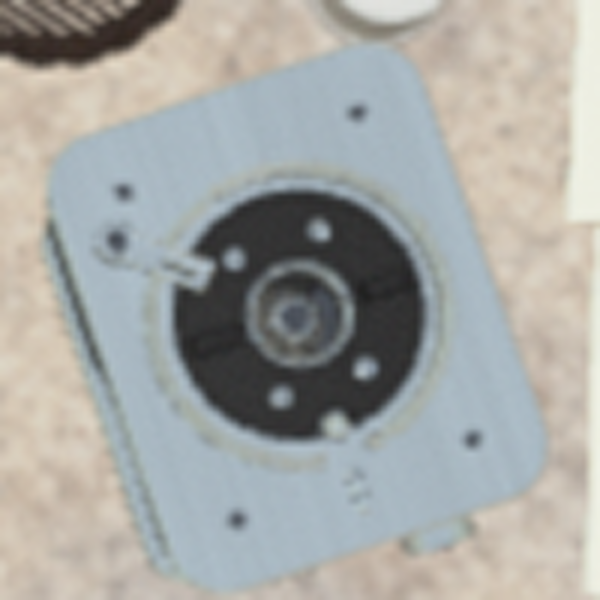

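The top zoom shows the notch at the pin (337,425), in line with the rib, and the catch pointing at the axis with its nose at (205,275) over the ring's edge. One last check of the catch angle, the ring height and the untouched objects.

```bash
python3 - <<'E'
from fit import *
im,d,W=deckfit('top7'); z=W[...,2]; C=np.array([517.5,85.2]); P=np.array([544.1,156.1])
v,u=np.mgrid[0:400,0:640]
rp=np.hypot(W[...,0]-P[0],W[...,1]-P[1]); m=(rp>15)&(rp<40)&(z>215)&(z<232)
t=np.array([rayz('top',a,b,224.5)[:2] for a,b in zip(u[m],v[m])]).mean(0); a=np.arctan2(*(t-P)[::-1])
print('tab',m.sum(),t,'catch ~',-0.383-a, np.hypot(*(t-P)))
r=np.hypot(W[...,0]-C[0],W[...,1]-C[1]); k=(r>22)&(r<46)&(z>190)&(z<205); print('ring z',np.median(z[k]))
A=np.load('pics/top0.npz')['im'][130:265,225:325].astype(int); B=im[130:265,225:325].astype(int); print('diff',np.abs(A-B).mean(),(np.abs(A-B).max(2)>50).sum())
E
```

```text
tab 17 [534.81481054 131.89363204] catch ~ 1.5540718806450107 25.926106403590804
ring z 198.42430190317373
diff 1.0810123456790124 0
```

```bash
python3 -c "
from cell import manip
print(manip.sign_off())"
```

```text
the job is handed in; nothing more can be done
None
```

The ring is seated flush on the pin, the catch is fully over its edge, and I handed the job in at about 14.5 s of the 45 s allowed. No verdict was reported.

**What I did:**
- **Turning:** I lowered the fingers loosely either side of lug_a, without gripping it. One fingertip then pushed the lug about 73° clockwise.
- **Pressing:** I pressed the ring down 8.5 mm at about 5 N. At the bottom stop the vertical wrist force was 9 N, with no sign of the ring catching on the pin.
- **Catch:** I pushed the tab round with the closed fingertips until it met its end stop, at about 10 N.

**Last checks, from the top camera with the arm clear:**

| Check | Measured | Wanted |
|---|---|---|
| Ring top height | 198.4 mm | 199 mm (within camera noise) |
| Ring yaw (from its lugs) | 0.32 rad | 0.33 rad (grinder's yaw) |
| Catch turned | 1.55 rad | over 1.3 rad (stop at 1.57) |

- **Notch:** it sits on the pin.
- **Hopper, brush and mug:** unchanged in the picture.
- **Failed check:** one analysis script stopped with an error because it looked for the tab where the open catch had been. I repeated that check at the tab's new position, and no check disagreed.

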